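# Vent the vacuum sample chamber and park its lid in the interlock dock

## Task

The sample chamber is still under vacuum: turn the red vent tap on its lid fully open, then lift the lid off by its black handle. Park the lid level on the white dock with its steel tongue in the slot of the orange interlock switch, and push the tongue fully home. Leave the other things on the bench alone.

Things in the scene. Friction and masses are not known exactly. Their poses are not given: they have to be found in the camera images.
- chamber: fixed grey vacuum chamber, a round pot 200 mm in diameter at its flange and 110 mm tall, with sample crucibles inside. Origin: centre of its underside; z up. The lid lies on its rim at the same yaw, its yellow tab between two ears of the flange (2 mm clear each side, 10 mm above the rim)
- lid: loose round aluminium lid, 200 mm in diameter, 12 mm thick, 0.6 to 0.9 kg. Origin: centre of its underside, z up; x points to the yellow tab with the tongue. A boss and inner keys reach 29 mm below the underside within 85 mm of the axis; raise it at least 60 mm to clear the chamber. The tap stands at x = -60 mm, the handle at the centre
- lid_handle (a point): point at the middle of the black grip bar of the lid's handle, over the centre of mass. The bar is 100 mm long along the lid's x, 14 mm wide and 14 mm high; its top is 52 mm above the lid's underside, and 26 mm of free height lies under it. This point is at x = +12 mm, y = 0, 45 mm above the lid's underside. Axes as the lid's
- tap_grip (a point): point at the centre of the red tap bar, 64 mm long, 14 mm wide and 22 mm high, on the tap's upright turning axis, 78 mm above the lid's underside (bar from 67 to 89 mm). Long axis of the bar = this point's own y axis, which turns with the tap. It stands higher than the handle
- tap (a joint): angle of the vent tap: near 0 closed (bar across the lid, along the lid's y), 1.5 rad fully open at the stop (bar along the lid's x, in line with the handle). Opens anticlockwise seen from above; friction about 0.08 N m, stays where it is left. Below about 1.3 rad the vacuum holds the lid fast; fully open, it lifts straight off with its weight alone
- lid_tongue (a point): middle of the lower end of the steel tongue that hangs straight down under the yellow tab at x = +119 mm of the lid, 28 mm below the lid's underside. The tongue is 36 mm wide (lid's y), 6 mm thick (lid's x), slightly narrower in its last 6 mm. Axes as the lid's
- lid_press (a point): top face of the yellow tab, right above the tongue (x = +119 mm, 12 mm above the lid's underside); the tab is 50 mm wide and reaches from the lid's edge (x = 100 mm) to x = 140 mm; a place to push the tongue home
- dock: fixed white parking dock, plate 250 x 200 x 12 mm with two rubber posts (19 mm thick, at x = -61, y = +-77 mm) and an orange interlock switch housing (50 x 64 mm), all 58 mm tall. Origin: underside of the plate at the point over which the parked lid's centre lies; x points to the switch. A parked lid has the dock's position and yaw and its underside 58 mm above the bench, on the posts and the housing
- slot (a point): centre of the mouth of the slot in the top face of the orange switch housing, 58 mm above the bench, at x = +119 mm of the dock. The slot is 39.5 mm wide (dock's y) and 9.5 mm across (dock's x), with 3 mm bevelled edges, straight down. Axes as the dock's
- plunger (a joint): travel of the switch's plunger in the slot, m: 0 out, with its top 17 mm below the mouth; the tongue pushes it down, 0.011 when the tongue is home (stop at 0.013). It resists with about 7 N all the way and stays where it is pushed, so the lid's weight alone does not push it home
- jar: bystander: closed jar 60 mm in diameter, 100 mm tall; origin centre of its underside
- case: bystander: wooden case 110 x 75 x 50 mm; origin centre of its underside
- mouse: bystander: white computer mouse 100 x 58 x 22 mm; origin centre of its underside
Not all that is in view belongs to the job. Of the things like the lid, leave any that is blue or brown; of the rest the larger one is meant.

How it is judged:
By the outcome, as a careful person would: the job done as asked, in the order asked, and still so for the second after the job is handed in, with the robot touching nothing.
It also fails if it takes over 58 s, if anything falls off the work surface, if the arm or the gripper's body presses on something with over 40 N, if the wrist force passes 120 N, or if a joint passes its speed limit or range.

## Robot

A 6-joint arm with a two-finger parallel gripper is mounted at the origin on the work surface. World frame = base frame: x ahead of the robot, y to its left, z up, the work surface at z = 0. Lengths are in m, angles in rad, forces in N, time in s.
With the tool pointing down it reaches from about 0.35 to 0.875 m from the base axis. Payload 4.2 kg.
Tool frame: the origin (TCP) lies at the very end of the fingers, on their centre line; the grasp point (between the pads) lies 19 mm behind it; z points along the fingers, y is the line along which they close (so a half turn about z gives the same grasp; the last joint's range is limited). The gripper opens to 87 mm and grips with 3 to 60 N. Pads are 19 mm wide; open, the fingers measure 117 mm over their backs; the gripper's body (75 mm by 190 mm) begins 51 mm behind the grasp point.
Start: joints at [1.376, 0.385, 0.008, 0, -1.194, -0.259], TCP at [0.274, 0.562, 0.223] pointing down, gripper open.
Joint ranges: [-3.14, 3.14], [-1.21, 2.06], [-1.07, 1.41], [-3.16, 2.05], [-2.99, -0.16], [-3.1, 3.1]. Speed limits (rad/s): [2.79, 2.79, 3.14, 3.14, 3.14, 3.14].

## Interface

Orientations are given as a 3x3 rotation matrix whose columns are the frame's x, y, z axes.
In Python, from rig import env, eyes gives the robot as it stands.
- The arm moves only by the shell command python3 -m creep 'ROWS' [FORCE]. ROWS is JSON, a list of rows, each a list of 3 entries, a list of its own where there are three numbers: the finger opening in mm, from 0 to 87, then the shift along the world's x, y, z in mm, then the turn, a rotation vector about the world's x, y, z in degrees. In form: [[claw, [tx, ty, tz], [wx, wy, wz]], ...]. A call has 1 to 12 rows; each row shifts and turns the commanded pose from where the row before left it; what a row does not reach is not made up. A row lasts 1/12 s, in which the tool goes at most 41.7 mm and 7.16 degrees, less where a joint would pass 70% of its speed; a pose out of reach is approached as far as the arm can. A call is refused whole if a number of a shift passes 41.7 or a number of a turn 7.16, either way. A call with a gripper value outside its range is refused whole. The fingers move at their own pace and stop on an object; FORCE is the grip in N (left out, the last holds). Time passes only in rows, so rows that do not move let the fingers close. It gives the time, the measured TCP pose, the force, the opening and the grip force at its end, in the units of the state.
- env.sense(): the state, without advancing time (a new reading comes with each control period).
- eyes.snapshot(name): name is "scene" or "top"; returns the picture (400x640x3 uint8, red, green, blue); there is no depth.
- eyes.camera_info(name): a dict with "fx", "fy", "cx", "cy" (pixels), "R" (3x3) and "t" (3): a world point X has camera coordinates R X + t. Camera axes: x right, y down, z forward; pixel columns grow to the right and rows downward; lengths in m; the calibration is good to about 2 mm. A picture is of the moment at which its call begins. camera_info takes no time and is no camera call.
- env.finish_job(): hands the job in; it is judged then, once.
The state is a dict: "time": time; "joints": joint angles; "qd": joint speeds; "effort": joint torques, N m; "ee_pos": TCP position; "eef_rot": TCP orientation; "wrist_force": force on the tool from outside, world axes, zero at the start; "moment": the same for the moment, N m; "opening": opening from 0.0 (shut) to 1.0 (fully open); "grip_force": force on a finger pad.
Only numpy, scipy, OpenCV 4.12 (cv2) and the standard library are available. Lean on these libraries where they do the work, as an engineer would, in place of code of your own. Each camera call takes 0.05 s, during which the arm holds its last target. There are 200 camera calls.

## Working session

There is one attempt and no reset: what is moved stays moved. The work goes in short steps, Python scripts to look and compute and a shell command to move; the robot and the scene stay as the last step left them, time stands still between calls to the robot, and variables do not carry over. Pictures are saved under pics/ and viewed, at most 10 in all, crops included, and the job is handed in when it is done.

```bash
ls; mkdir -p pics; python3 - <<'E'
from rig import env, eyes
import cv2
s=env.sense(); print(s['time'],s['ee_pos'],s['eef_rot'],s['opening'])
for n in('scene','top'):
    im=eyes.snapshot(n); cv2.imwrite(f'pics/{n}0.png',im[:,:,::-1]); c=eyes.camera_info(n); print(n,{k:(v.tolist() if hasattr(v,'tolist') else v) for k,v in c.items()})
E
```

```text
pics
0.0 [0.27371826 0.56120043 0.22146331] [[ 8.98691813e-01 -4.38579848e-01 -8.61670014e-04]
 [-4.38580680e-01 -8.98689542e-01 -2.02326237e-03]
 [ 1.12988273e-04  2.19620115e-03 -9.99997582e-01]] 0.9984717784688195
scene {'fx': 478.3592808999467, 'fy': 478.3592808999467, 'cx': 319.62430288799635, 'cy': 205.5832583189746, 'R': [[0.18252759040804906, 0.9830477447318461, 0.01734388415155637], [0.7749234277651497, -0.132982344810913, -0.6179072560419586], [-0.605125904122888, 0.12622530469847382, -0.7860596749695502]], 't': [-0.03928527217834281, -0.3132581047270252, 1.9462485727512706]}
top {'fx': 474.43645920677113, 'fy': 474.43645920677113, 'cx': 318.6743624746978, 'cy': 204.95067074071517, 'R': [[0.002695896444363099, -0.9999357464925651, 0.011010677940881317], [-0.9930736801559285, -0.003970420475586506, -0.11742615357239473], [0.1174623255513097, -0.01061784571387166, -0.99302057553128]], 't': [-0.07485012085135466, 0.5559831464123041, 1.4702693606250774]}
```

View pics/scene0.png

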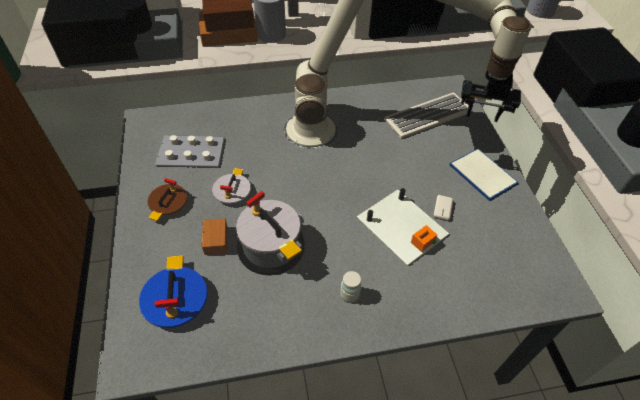

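View pics/top0.png

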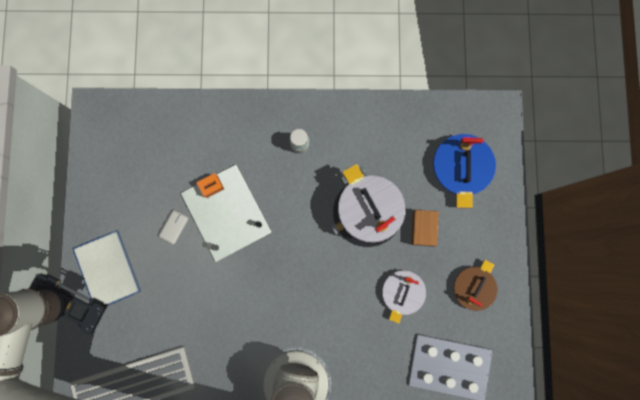

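Lid candidates in the top view: large grey (371,209), small grey (404,292), brown (476,288), blue (465,164). Blue and brown are excluded, and of the two greys the large one at (371,209) is the larger, sitting on the chamber. I'll confirm with a crop and measure it.

```bash
cat > h.py <<'E'
from rig import env, eyes
import numpy as np, cv2
def ray(n,uv):
    c=eyes.camera_info(n);R=np.array(c['R']);t=np.array(c['t'])
    d=R.T@np.array([(uv[0]-c['cx'])/c['fx'],(uv[1]-c['cy'])/c['fy'],1]);return -R.T@t,d
def onz(n,uv,z):
    o,d=ray(n,uv);return o+d*(z-o[2])/d[2]
def proj(n,X):
    c=eyes.camera_info(n);p=np.array(c['R'])@X+np.array(c['t']);return np.array([c['cx']+c['fx']*p[0]/p[2],c['cy']+c['fy']*p[1]/p[2]])
def tri(u1,u2):
    (a,d),(b,e)=ray('scene',u1),ray('top',u2);s=np.linalg.lstsq(np.c_[d,-e],b-a,rcond=None)[0]
    p,q=a+d*s[0],b+e*s[1];return (p+q)/2,np.linalg.norm(p-q)
RNG={'red':((0,150,90),(6,255,255)),'yel':((20,150,90),(32,255,255)),'org':((7,190,150),(16,255,255)),'blk':((0,0,0),(180,255,60))}
def blobs(im,col,box=None,amin=15):
    h=cv2.cvtColor(im,cv2.COLOR_RGB2HSV);m=cv2.inRange(h,*RNG[col])
    if box: k=np.zeros_like(m);k[box[1]:box[3],box[0]:box[2]]=255;m&=k
    cs,_=cv2.findContours(m,cv2.RETR_EXTERNAL,cv2.CHAIN_APPROX_NONE);out=[]
    for c in cs:
        b=np.zeros_like(m);cv2.drawContours(b,[c],-1,255,-1);M=cv2.moments(b&m if col=='blk' else b,True)
        if M['m00']>=amin: out.append(((M['m10']/M['m00'],M['m01']/M['m00']),M['m00'],cv2.minAreaRect(c)))
    return out
E
python3 - <<'E'
from h import *
S=cv2.imread('pics/scene0.png')[:,:,::-1].copy();T=cv2.imread('pics/top0.png')[:,:,::-1].copy()
for n,im,bx in(('scene',S,(235,180,450,270)),('top',T,(180,120,410,270))):
    for c in('red','yel','org','blk'):
        for b in blobs(im,c,bx): print(n,c,np.round(b[0],1),b[1],[np.round(x,1) for x in b[2]])
a=cv2.resize(S[175:275,225:345],None,fx=5,fy=5,interpolation=3)[:,:600]
b=cv2.resize(T[150:250,325:415],None,fx=5,fy=5,interpolation=3)
c=cv2.resize(S[180:270,350:460],(400,327),interpolation=3)
cv2.imwrite('pics/c1.png',cv2.resize(np.hstack([a,b]),(800,381))[:,:,::-1])
d=cv2.resize(T[160:265,175:275],(400,420),interpolation=3);e=np.zeros((420,800,3),np.uint8);e[:327,:400]=c;e[:,400:]=d
cv2.imwrite('pics/c2.png',e[:,:,::-1])
E
```

```text
scene red [254.3 197.6] 85.0 [array([254.5, 197.3]), array([ 4.3, 20. ]), np.float64(52.4)]
scene yel [290.1 249.2] 229.0 [array([290.1, 249.1]), array([15. , 16.5]), np.float64(49.4)]
scene org [422.7 236.9] 318.0 [array([422.8, 236.8]), array([16.3, 22.6]), np.float64(45.0)]
scene blk [435.2 248.2] 117.0 [array([435.7, 248.2]), array([ 6. , 22.8]), np.float64(53.1)]
scene blk [289.6 253.9] 1986.0 [array([280.5, 246.5]), array([91., 45.]), np.float64(0.0)]
scene blk [369.6 215.7] 38.0 [array([369.5, 215.5]), array([9., 3.]), np.float64(90.0)]
scene blk [270.5 221.7] 187.0 [array([270.5, 222.5]), array([34.1,  7.8]), np.float64(46.8)]
scene blk [401.9 194. ] 45.0 [array([401.8, 194. ]), array([ 4.3, 10.2]), np.float64(11.3)]
scene blk [245.9 197.6] 126.0 [array([245.6, 197.2]), array([ 8.9, 27.1]), np.float64(40.1)]
top red [383.9 224.3] 86.0 [array([384.8, 223.9]), array([ 5.5, 20.2]), np.float64(59.0)]
top yel [352.5 173.4] 212.0 [array([352.5, 173.4]), array([13. , 16.4]), np.float64(60.3)]
top org [210.  184.3] 285.0 [array([209.7, 184.9]), array([15.7, 19.2]), np.float64(63.4)]
top blk [353.9 238.5] 189.0 [array([358.8, 239.4]), array([43.6,  9.9]), np.float64(19.4)]
top blk [406.  228.6] 202.0 [array([405., 226.]), array([32.,  8.]), np.float64(90.0)]
top blk [370.7 204.1] 110.0 [array([369.8, 203.9]), array([32.7,  5.1]), np.float64(61.7)]
top blk [327.2 198. ] 1453.0 [array([327.4, 198.7]), array([30.3, 64.5]), np.float64(9.2)]
top blk [281.6 140.5] 218.0 [array([282., 141.]), array([16., 18.]), np.float64(90.0)]
```

View pics/c1.png

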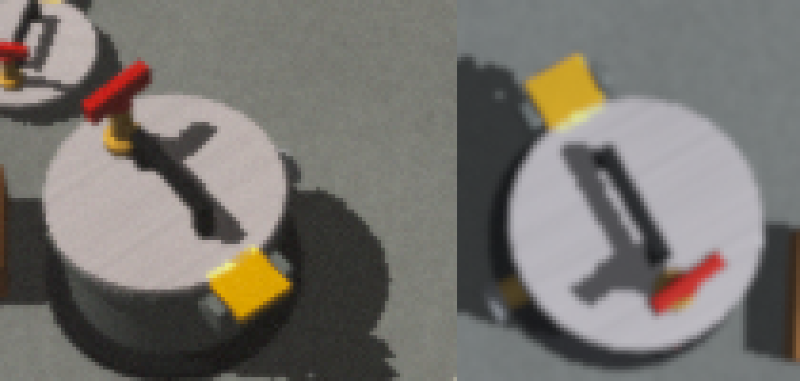

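View pics/c2.png

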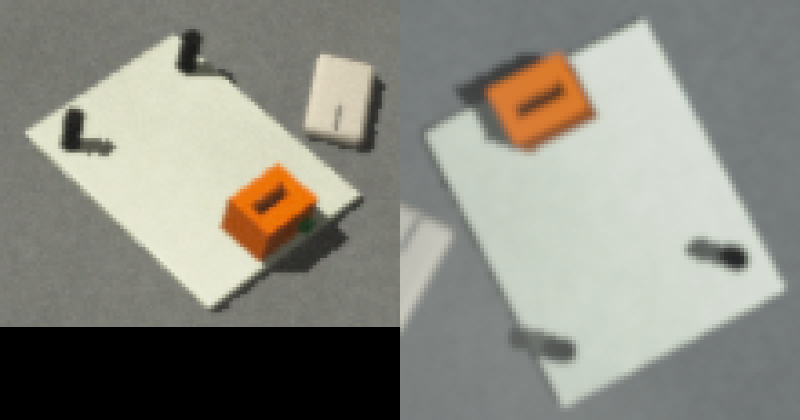

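The crop confirms the large grey lid on the eared pot: red tap at top (384,224), yellow tab at (352,173), handle between them. The dock crop shows the slot at top (210,184.5) / scene (424,235), with the post tops at top (258.8,224.3) and (215.8,246.8).

```bash
python3 - <<'E'
from h import *
S=cv2.imread('pics/scene0.png')[:,:,::-1].copy();T=cv2.imread('pics/top0.png')[:,:,::-1].copy()
r=lambda x:np.round(np.array(x)*1000,1)
print('tap',[r(x) for x in tri((254.3,197.2),(384.8,223.9))],r(onz('top',(384.8,223.9),.199)),r(onz('scene',(254.5,196.9),.195)))
print('tab',[r(x) for x in tri((290.1,249.2),(352.5,173.4))],r(onz('top',(352.5,173.4),.122)),r(onz('scene',(290.1,249.1),.122)))
print('handle',r(onz('top',(370.7,204.1),.162)))
C={}
for n,im,bx in(('top',T,(330,165,412,250)),('scene',S,(232,195,305,260))):
    h=cv2.cvtColor(im,cv2.COLOR_RGB2HSV);m=((h[...,1]<40)&(h[...,2]>135)).astype('uint8')*255
    k=np.zeros_like(m);k[bx[1]:bx[3],bx[0]:bx[2]]=255;m&=k
    c=max(cv2.findContours(m,0,cv2.CHAIN_APPROX_NONE)[0],key=cv2.contourArea);hu=cv2.convexHull(c)
    P=np.array([onz(n,p,.122)[:2] for p in hu[:,0].astype(float)])
    (cx,cy),rr=cv2.minEnclosingCircle((P*1000).astype('float32'));e=np.linalg.lstsq(np.c_[2*P,np.ones(len(P))],(P**2).sum(1),rcond=None)[0]
    print(n,'disc',cx,cy,rr,r(e[:2]),r(np.sqrt(e[2]+e[:2]@e[:2])))
    # dock
    h2=m*0;bx=(175,150,280,265) if n=='top' else (350,180,455,270)
    g=((h[...,1]<30)&(h[...,2]>180)).astype('uint8');k=g*0;k[bx[1]:bx[3],bx[0]:bx[2]]=1;g&=k
    c=max(cv2.findContours(g,0,cv2.CHAIN_APPROX_NONE)[0],key=cv2.contourArea)
    P=np.array([onz(n,p,.012)[:2] for p in c[:,0].astype(float)])
    print('plate',cv2.minAreaRect((P*1000).astype('float32')))
    # slot: dark inside orange
    o=cv2.inRange(h,(5,150,60),(20,255,255));k=o*0;k[bx[1]:bx[3],bx[0]:bx[2]]=255;o&=k
    c=max(cv2.findContours(o,0,cv2.CHAIN_APPROX_NONE)[0],key=cv2.contourArea);P=np.array([onz(n,p,.058)[:2] for p in c[:,0].astype(float)])
    print('housing',cv2.minAreaRect((P*1000).astype('float32')))
    f=o*0;cv2.drawContours(f,[cv2.convexHull(c)],-1,255,-1);f=cv2.erode(f,np.ones((5,5)))
    w=np.clip(150-im[...,0].astype(float),0,None)*(f>0);ys,xs=np.nonzero(w);W=w[ys,xs]
    u=(np.average(xs,weights=W),np.average(ys,weights=W));C[n]=u
    cov=np.cov(np.array([onz(n,(a,b),.058)[:2] for a,b in zip(xs,ys)]).T,aweights=W);ev=np.linalg.eigh(cov)[1][:,1]
    print('slot',u,len(W),r(onz(n,u,.058)),'dir',np.degrees(np.arctan2(ev[1],ev[0])))
print([r(x) for x in tri(C['scene'],C['top'])])
a,b=onz('top',(258.75,224.3),.058),onz('top',(215.75,246.8),.058);print('posts top',r(a),r(b),r((a+b)/2))
a,b=onz('scene',(402.3,190.2),.058),onz('scene',(369.8,211.6),.058);print('posts sc',r(a),r(b),r((a+b)/2))
for n,p in(('scene',(254.5,196.9)),('top',(384.8,223.9))):
  im=S if n=='scene' else T
  h=cv2.cvtColor(im,cv2.COLOR_RGB2HSV);m=cv2.inRange(h,*RNG['red']);q=np.argwhere(m)[:,::-1];q=q[np.linalg.norm(q-p,axis=1)<15]
  P=np.array([onz(n,a,.199)[:2] for a in q.astype(float)]);ev=np.linalg.eigh(np.cov(P.T))[1][:,1];print('bar dir',n,np.degrees(np.arctan2(ev[1],ev[0])),r(P.min(0)),r(P.max(0)))
E
```

```text
tap [array([ 484. , -257.2,  196.9]), np.float64(0.3)] [ 483.8 -257.1  199. ] [ 481.3 -256.3  195. ]
tab [array([ 641.7, -172.6,  122.5]), np.float64(1.7)] [ 641.6 -173.5  122. ] [ 641.2 -171.7  122. ]
handle [ 544.1 -222.5  162. ]
top disc 537.1712646484375 -231.6368408203125 100.8607177734375 [ 538.  -230.9] 99.9
plate ((534.3623046875, 223.76661682128906), (248.21139526367188, 197.04861450195312), 28.07036590576172)
housing ((615.009521484375, 269.44586181640625), (54.190921783447266, 65.10552978515625), 27.51919937133789)
slot (np.float64(209.8748590755355), np.float64(184.62119503945885)) 31 [615.9 267.4  58. ] dir 118.5809828837436
scene disc 537.2838134765625 -222.8717803955078 103.80348205566406 [ 535.5 -226.5] 99.7
plate ((536.1976928710938, 226.4986114501953), (246.193359375, 200.08837890625), 28.295827865600586)
housing ((630.5938720703125, 264.75360107421875), (62.0911979675293, 88.7489013671875), 29.152969360351562)
slot (np.float64(424.5090006207325), np.float64(237.07262569832403)) 43 [628.7 268.9  58. ] dir 163.62561632630437
[array([618.9, 272.9,  42.6]), np.float64(4.2)]
posts top [492.2 112.7  58. ] [422.4 243.6  58. ] [457.3 178.2  58. ]
posts sc [424.7 254.7  58. ] [497.1 118.9  58. ] [460.9 186.8  58. ]
bar dir scene 126.81145234141462 [ 464.5 -283.7] [ 512.8 -228.6]
bar dir top 125.1152652792418 [ 466.6 -280.4] [ 503.3 -232.1]
```

```bash
python3 -m creep '[[87,[9.6,-37.2,7],[0,0,-7.1]],[60,[9.6,-37.2,7],[0,0,-7.1]],[45,[9.6,-37.2,7],[0,0,-7.1]],[45,[9.6,-37.2,7],[0,0,-7.1]],[45,[9.6,-37.2,7],[0,0,0]],[45,[9.6,-37.2,7],[0,0,0]],[45,[9.6,-37.2,7],[0,0,0]],[45,[9.6,-37.2,7],[0,0,0]],[45,[9.6,-37.2,7],[0,0,0]],[45,[9.6,-37.2,7],[0,0,0]],[45,[9.6,-37.2,7],[0,0,0]],[45,[9.6,-37.2,7],[0,0,0]]]' 30
python3 -m creep '[[45,[9.6,-37.2,0],[0,0,0]],[45,[9.6,-37.2,0],[0,0,0]],[45,[9.6,-37.2,0],[0,0,0]],[45,[9.6,-37.2,0],[0,0,0]],[45,[9.6,-37.2,0],[0,0,0]],[45,[9.6,-37.2,0],[0,0,0]],[45,[9.6,-37.2,0],[0,0,0]],[45,[9.6,-37.2,0],[0,0,0]],[45,[9.6,-37.2,0],[0,0,0]],[45,[9.6,-37.2,0],[0,0,0]],[45,[0,0,0],[0,0,0]],[45,[0,0,0],[0,0,0]]]'
python3 -c "
from h import *
s=env.sense();R=s['eef_rot'];print(s['ee_pos'],np.degrees(np.arctan2(R[1,1],R[0,1])),R[:,2],s['joints'],s['wrist_force'])"
```

```text
time: 1.1
ee_pos: [0.3888, 0.1134, 0.3068]
eef_rot: [[0.583, -0.813, -0.0], [-0.813, -0.583, 0.0], [-0.0, -0.0, -1.0]]
wrist_force: [0.6, 1.0, -0.1]
opening: 0.52
grip_force: 0.0
time: 2.1
ee_pos: [0.4848, -0.2583, 0.3049]
eef_rot: [[0.579, -0.815, -0.003], [-0.815, -0.579, 0.001], [-0.003, 0.002, -1.0]]
wrist_force: [-0.4, 0.3, -0.7]
opening: 0.521
grip_force: 0.0
[ 0.48476853 -0.25826066  0.30489385] -144.6146801958318 [-0.00292968  0.00104536 -0.99999516] [-1.94571618e-01  2.08954123e-01 -3.47620681e-02 -4.72821193e-04
 -1.33015668e+00  8.12273074e-01] [-0.41217052  0.29659632 -0.7351686 ]
```

```bash
python3 -m creep '[[45,[0,0,-30],[0,0,0]],[45,[0,0,-30],[0,0,0]],[45,[0,0,-30],[0,0,0]],[45,[0,0,-25],[0,0,0]],[45,[0,0,-17],[0,0,0]],[45,[0,0,0],[0,0,0]],[10,[0,0,0],[0,0,0]],[10,[0,0,0],[0,0,0]],[10,[0,0,0],[0,0,0]],[10,[0,0,0],[0,0,0]],[10,[0,0,0],[0,0,0]],[10,[0,0,0],[0,0,0]]]' 25
python3 - <<'E'
from h import *
s=env.sense();print(s['ee_pos'],s['moment'],s['joints'][5])
a=cv2.resize(eyes.snapshot('scene')[120:270,200:350],None,fx=3.5,fy=3.5,interpolation=3)
cv2.imwrite('pics/g1.png',a[:,:,::-1])
E
```

```text
time: 3.1
ee_pos: [0.4851, -0.2571, 0.1762]
eef_rot: [[0.582, -0.813, 0.001], [-0.813, -0.582, -0.001], [0.001, -0.0, -1.0]]
wrist_force: [-5.9, -3.1, 7.7]
opening: 0.169
grip_force: 37.8
[ 0.48514571 -0.25714558  0.17617624] [-1.10461017  2.33359531  0.09316416] 0.8125462820393505
```

View pics/g1.png

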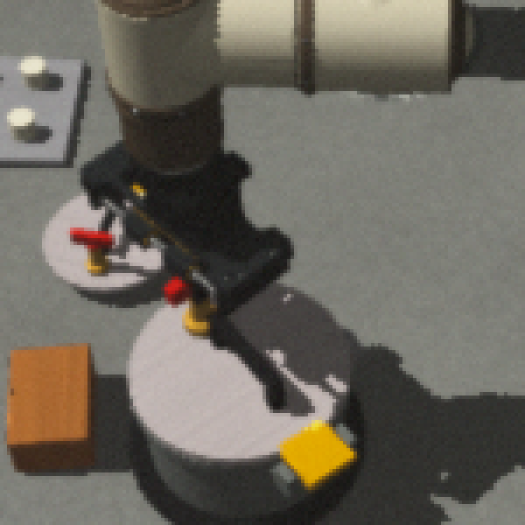

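The fingers hold the red bar, with the red end visible at (175,290) in the crop and an opening of 14.7 mm. Next I turn it.

```bash
python3 -m creep '[[10,[0,0,0],[0,0,5]],[10,[0,0,0],[0,0,6]],[10,[0,0,0],[0,0,6]],[10,[0,0,0],[0,0,6]],[10,[0,0,0],[0,0,6]],[10,[0,0,0],[0,0,6]]]'
python3 -c "
from h import *
s=env.sense();R=s['eef_rot'];print(s['ee_pos'],np.degrees(np.arctan2(R[1,1],R[0,1])),s['moment'],s['wrist_force'])"
```

```text
time: 3.65
ee_pos: [0.4856, -0.2563, 0.1765]
eef_rot: [[0.945, -0.328, 0.002], [-0.328, -0.945, 0.0], [0.002, -0.001, -1.0]]
wrist_force: [-2.5, 5.8, 7.7]
opening: 0.154
grip_force: 44.2
[ 0.4856494  -0.25625482  0.17645242] -109.16822252894188 [ 1.41816418  0.7079807  -0.28380593] [-2.46221873  5.76218115  7.74216471]
```

```bash
python3 -m creep '[[10,[0,0,0],[0,0,6]],[10,[0,0,0],[0,0,6]],[10,[0,0,0],[0,0,6]],[10,[0,0,0],[0,0,6]],[10,[0,0,0],[0,0,6]],[10,[0,0,0],[0,0,6]],[10,[0,0,0],[0,0,4]],[10,[0,0,0],[0,0,3]],[10,[0,0,0],[0,0,2]],[10,[0,0,0],[0,0,2]],[10,[0,0,0],[0,0,0]]]'
python3 -c "
from h import *
s=env.sense();R=s['eef_rot'];print(s['ee_pos'],np.degrees(np.arctan2(R[1,1],R[0,1])),s['moment'],s['wrist_force'])"
```

```text
time: 4.57
ee_pos: [0.4854, -0.256, 0.1765]
eef_rot: [[0.887, 0.462, 0.002], [0.462, -0.887, 0.001], [0.002, 0.0, -1.0]]
wrist_force: [-2.3, 4.3, 7.7]
opening: 0.16
grip_force: 41.6
[ 0.48542195 -0.25600269  0.17652625] -62.46906806443949 [ 1.33474179  0.7325922  -0.60234569] [-2.32484707  4.33280684  7.71485813]
```

```bash
python3 -m creep '[[10,[0,0,0],[0,0,2]],[10,[0,0,0],[0,0,2]],[10,[0,0,0],[0,0,0]]]'
python3 -c "
from h import *
s=env.sense();R=s['eef_rot'];print(s['ee_pos'],np.degrees(np.arctan2(R[1,1],R[0,1])),s['moment'],s['wrist_force'])"
python3 -m creep '[[45,[0,0,0],[0,0,0]],[45,[0,0,0],[0,0,0]],[45,[0,0,0],[0,0,0]],[45,[0,0,30],[0,0,0]],[87,[0,0,30],[0,0,0]],[87,[9,5,30],[0,0,0]],[87,[9,5,20],[0,0,0]],[87,[40,-20,0],[0,0,0]],[87,[40,-40,0],[0,0,0]],[87,[40,-40,0],[0,0,0]],[87,[0,-40,0],[0,0,0]],[87,[0,0,0],[0,0,0]]]'
python3 - <<'E'
from h import *
s=env.sense();print(s['ee_pos'])
T=eyes.snapshot('top');S=eyes.snapshot('scene');cv2.imwrite('pics/t2.png',T[:,:,::-1]);cv2.imwrite('pics/s2.png',S[:,:,::-1])
a=np.hstack([cv2.resize(S[150:280,200:360],(492,400),interpolation=3)[:,:400],cv2.resize(T[140:260,310:430],(400,400),interpolation=3)])
cv2.imwrite('pics/g2.png',a[:,:,::-1])
for n,im,bx in(('scene',S,(235,180,305,270)),('top',T,(330,150,415,260))):
    for c in('red','yel','blk'):
        for b in blobs(im,c,bx): print(n,c,np.round(b[0],1),b[1],[np.round(x,1) for x in b[2]])
E
```

```text
time: 4.82
ee_pos: [0.4857, -0.256, 0.1766]
eef_rot: [[0.853, 0.522, 0.003], [0.522, -0.853, 0.001], [0.003, 0.001, -1.0]]
wrist_force: [-3.1, 4.4, 7.8]
opening: 0.175
grip_force: 41.1
[ 0.48565283 -0.25596967  0.17662132] -58.501022913431065 [ 1.4461684   0.63274393 -0.7606264 ] [-3.05911948  4.4041894   7.82253163]
time: 5.82
ee_pos: [0.5995, -0.3692, 0.2806]
eef_rot: [[0.854, 0.52, -0.004], [0.52, -0.854, 0.001], [-0.003, -0.003, -1.0]]
wrist_force: [-0.1, 1.1, -1.1]
opening: 0.961
grip_force: 0.0
[ 0.59952293 -0.36918147  0.28057482]
scene red [254.2 198.6] 106.0 [array([254. , 198.9]), array([17.9,  6.9]), np.float64(54.5)]
scene blk [274.2 256.6] 1229.0 [array([269.5, 246.5]), array([69., 45.]), np.float64(0.0)]
scene blk [270.4 221.6] 183.0 [array([270.2, 221.9]), array([34. ,  7.4]), np.float64(48.0)]
scene blk [243. 202.] 87.0 [array([242.4, 202.7]), array([ 7.1, 16.1]), np.float64(59.7)]
scene blk [252.8 188.1] 19.0 [array([253., 188.]), array([8.5, 2.8]), np.float64(45.0)]
scene blk [240.  186.7] 172.0 [array([241., 188.]), array([16., 12.]), np.float64(90.0)]
top red [388.9 230.5] 17.0 [array([389.5, 230. ]), array([3., 6.]), np.float64(0.0)]
top yel [351.  173.8] 148.0 [array([352. , 173.9]), array([11.8, 14.1]), np.float64(59.0)]
top blk [338.2 234.4] 32.0 [array([339. , 234.5]), array([ 3., 10.]), np.float64(90.0)]
top blk [407.9 227.4] 290.0 [array([407.3, 225.9]), array([10.6, 32.1]), np.float64(2.6)]
top blk [410.3 178.9] 102.0 [array([409., 182.]), array([22., 10.]), np.float64(90.0)]
top blk [335.2 194.8] 594.0 [array([338.5, 196. ]), array([17., 72.]), np.float64(0.0)]
top blk [410.8 151.5] 19.0 [array([410.5, 151.5]), array([3., 5.]), np.float64(90.0)]
top blk [348.3 157.9] 186.0 [array([348.8, 159.7]), array([23.6, 12.2]), np.float64(56.3)]
```

View pics/g2.png

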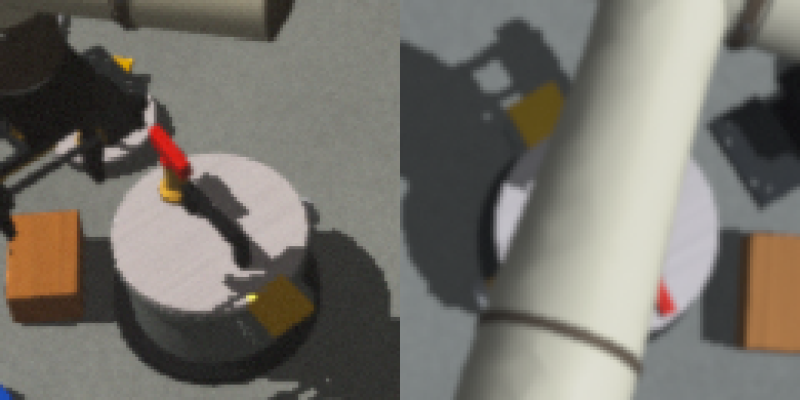

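```bash
python3 - <<'E'
from h import *
p=np.array((254.,198.9));
for nm,p,a,z in(('bar',(254.,198.9),54.5,.196),('handle',(270.3,221.8),48,.16)):
    p=np.array(p);d=8*np.array([np.cos(np.radians(a)),np.sin(np.radians(a))]);v=onz('scene',p+d,z)-onz('scene',p-d,z);print(nm,np.degrees(np.arctan2(v[1],v[0])))
E
python3 -m creep '[[87,[-13,37,0],[0,0,-1]],[87,[-13,37,0],[0,0,-1]],[87,[-13,37,0],[0,0,0]],[87,[-12.5,36,0],[0,0,0]],[87,[0,0,0],[0,0,0]],[87,[0,0,-30],[0,0,0]],[87,[0,0,-30],[0,0,0]],[87,[0,0,-30],[0,0,0]],[87,[0,0,0],[0,0,0]]]'
```

```text
bar 22.23442673367844
handle 28.030015575628077
time: 6.67
ee_pos: [0.5435, -0.215, 0.1887]
eef_rot: [[0.87, 0.494, -0.012], [0.494, -0.87, 0.004], [-0.008, -0.009, -1.0]]
wrist_force: [-0.2, 0.2, -0.4]
opening: 1.001
grip_force: 0.0
```

```bash
python3 -m creep '[[87,[4.5,-7,-10],[0,0,0]],[87,[0,0,0],[0,0,0]],[87,[0,0,0],[0,0,0]],[87,[0,0,-20],[0,0,0]],[87,[0,0,-20],[0,0,0]],[87,[0,0,-3],[0,0,0]],[87,[0,0,0],[0,0,0]]]'
python3 -c "
from h import *
s=env.sense();R=s['eef_rot'];print(s['ee_pos'],np.degrees(np.arctan2(R[1,1],R[0,1])),R[:,2],s['moment'],s['wrist_force'])"
```

```text
time: 7.25
ee_pos: [0.5523, -0.2244, 0.1417]
eef_rot: [[0.87, 0.494, -0.001], [0.494, -0.87, -0.0], [-0.001, -0.0, -1.0]]
wrist_force: [0.7, 0.2, 0.1]
opening: 0.999
grip_force: 0.0
[ 0.552292   -0.22442745  0.14172994] -60.4054777624009 [-7.36786914e-04 -1.59314171e-04 -9.99999716e-01] [-0.07137445 -0.11045962 -0.03282108] [0.65025253 0.17479342 0.08119455]
```

```bash
python3 -m creep '[[87,[-3.5,3,-4],[0,0,0]],[87,[0,0,0],[0,0,0]],[8,[0,0,0],[0,0,0]],[8,[0,0,0],[0,0,0]],[8,[0,0,0],[0,0,0]],[8,[0,0,0],[0,0,0]],[8,[0,0,0],[0,0,0]],[8,[0,0,0],[0,0,0]],[8,[0,0,0],[0,0,0]],[8,[0,0,0],[0,0,0]]]' 55
python3 -c "
from h import *
s=env.sense();R=s['eef_rot'];print(s['ee_pos'],np.degrees(np.arctan2(R[1,1],R[0,1])),R[:,2],s['moment'],s['wrist_force'])"
```

```text
time: 8.08
ee_pos: [0.5488, -0.2212, 0.1375]
eef_rot: [[0.87, 0.494, -0.0], [0.494, -0.87, -0.0], [-0.0, -0.0, -1.0]]
wrist_force: [0.2, 0.4, -0.8]
opening: 0.48
grip_force: 0.0
[ 0.54884217 -0.22124998  0.13752974] -60.402090113907946 [-6.49524448e-05 -9.76459366e-06 -9.99999998e-01] [-0.08395573 -0.00606885  0.00141597] [ 0.16157741  0.38331969 -0.78625745]
```

```bash
python3 -m creep '[[8,[0,0,0],[0,0,0]],[8,[0,0,0],[0,0,0]],[8,[0,0,0],[0,0,0]],[8,[0,0,0],[0,0,0]],[8,[0,0,0],[0,0,0]],[8,[0,0,0],[0,0,0]],[8,[0,0,0],[0,0,0]],[8,[0,0,0],[0,0,0]]]'
python3 -c "
from h import *
s=env.sense();R=s['eef_rot'];print(s['ee_pos'],np.degrees(np.arctan2(R[1,1],R[0,1])),R[:,2],s['moment'],s['wrist_force'])"
```

```text
time: 8.75
ee_pos: [0.5486, -0.2209, 0.1375]
eef_rot: [[0.87, 0.494, -0.001], [0.494, -0.87, 0.001], [-0.0, -0.001, -1.0]]
wrist_force: [-0.9, 3.5, 0.8]
opening: 0.153
grip_force: 55.0
[ 0.54856714 -0.22085225  0.13749312] -60.409686777507595 [-6.34027135e-04  5.99228127e-04 -9.99999619e-01] [ 0.88299341  0.39363251 -0.159179  ] [-0.86538611  3.49455016  0.83774021]
```

```bash
python3 -m creep '[[8,[0,0,4],[0,0,0]],[8,[0,0,6],[0,0,0]],[8,[0,0,0],[0,0,0]]]'
python3 -c "
from h import *
s=env.sense();R=s['eef_rot'];print(s['ee_pos'],R[:,2],s['moment'],s['wrist_force'])"
```

```text
time: 9.0
ee_pos: [0.549, -0.2215, 0.1478]
eef_rot: [[0.869, 0.494, 0.0], [0.494, -0.869, -0.0], [0.0, 0.001, -1.0]]
wrist_force: [1.3, -0.4, -5.4]
opening: 0.154
grip_force: 55.0
[ 0.54900216 -0.22154585  0.14775298] [ 3.43520404e-04 -3.95571845e-04 -9.99999863e-01] [-0.1054931  -0.23003939  0.01363721] [ 1.26634865 -0.3673758  -5.39690949]
```

```bash
python3 -m creep '[[8,[0,0,15],[0,0,0]],[8,[0,0,20],[0,0,0]],[8,[0,0,20],[0,0,0]],[8,[0,0,15],[0,0,0]],[8,[0,0,10],[0,0,0]],[8,[0,0,0],[0,0,0]]]'
python3 -m creep '[[8,[-1,12,0],[0,0,0]],[8,[-2,24,0],[0,0,0]],[8,[-2,36,0],[0,0,0]],[8,[-2,36,0],[0,0,0]],[8,[-2,36,0],[0,0,0]],[8,[-2,36,0],[0,0,0]],[8,[-2,36,0],[0,0,0]],[8,[-2,36,0],[0,0,0]],[8,[-2,36,0],[0,0,0]],[8,[-2,36,0],[0,0,0]],[8,[-2,36,0],[0,0,0]],[8,[-2,30,0],[0,0,0]]]'
python3 -m creep '[[8,[-2,24,0],[0,0,0]],[8,[-2,15,0],[0,0,0]],[8,[0,7,0],[0,0,0]],[8,[0,0,0],[0,0,0]],[8,[0,0,0],[0,0,0]],[8,[0,0,0],[0,0,0]]]'
python3 - <<'E'
from h import *
s=env.sense();R=s['eef_rot'];print(s['ee_pos'],np.degrees(np.arctan2(R[1,1],R[0,1])),R[:,2],s['moment'],s['wrist_force'])
T=eyes.snapshot('top');S=eyes.snapshot('scene');cv2.imwrite('pics/t3.png',T[:,:,::-1]);cv2.imwrite('pics/s3.png',S[:,:,::-1])
for n,im,bx in(('scene',S,(330,120,500,290)),('top',T,(150,100,300,280))):
    for c in('red','yel','org'):
        for b in blobs(im,c,bx): print(n,c,np.round(b[0],1),b[1],[np.round(x,1) for x in b[2]])
a=np.hstack([cv2.resize(S[120:280,330:490],(400,400),interpolation=3),cv2.resize(T[120:280,150:310],(400,400),interpolation=3)])
cv2.imwrite('pics/g3.png',a[:,:,::-1])
E
```

```text
time: 9.5
ee_pos: [0.5499, -0.2216, 0.2297]
eef_rot: [[0.869, 0.494, 0.004], [0.494, -0.869, -0.001], [0.003, 0.003, -1.0]]
wrist_force: [1.0, -0.3, -4.9]
opening: 0.154
grip_force: 55.0
time: 10.5
ee_pos: [0.5243, 0.1712, 0.2258]
eef_rot: [[0.869, 0.495, -0.003], [0.495, -0.869, -0.001], [-0.002, -0.001, -1.0]]
wrist_force: [1.5, 0.1, -6.0]
opening: 0.152
grip_force: 55.0
time: 11.0
ee_pos: [0.5217, 0.2134, 0.2272]
eef_rot: [[0.87, 0.493, -0.001], [0.493, -0.87, -0.001], [-0.001, 0.0, -1.0]]
wrist_force: [-0.3, -0.7, -5.1]
opening: 0.152
grip_force: 55.0
[0.52165228 0.21343921 0.22720698] -60.47381914439821 [-9.91038145e-04 -9.07816276e-04 -9.99999097e-01] [-0.05974127 -0.09242868 -0.0220904 ] [-0.30862502 -0.73216224 -5.10790142]
scene red [390.4 154.2] 99.0 [array([389.8, 154.2]), array([14.1,  7.8]), np.float64(45.0)]
scene yel [432.7 205.9] 165.0 [array([431.9, 205.4]), array([12.2, 16.2]), np.float64(53.1)]
scene org [419.3 241.3] 160.0 [array([419.1, 239.5]), array([16.3, 14.8]), np.float64(39.3)]
top red [225.4 230.1] 119.0 [array([226.1, 229.7]), array([22.8,  6.7]), np.float64(63.4)]
top yel [202.8 173.4] 100.0 [array([203.4, 172.7]), array([15.7,  8.9]), np.float64(26.6)]
top org [213.  176.5] 20.0 [array([213. , 176.5]), array([3.6, 4.9]), np.float64(63.4)]
```

View pics/g3.png

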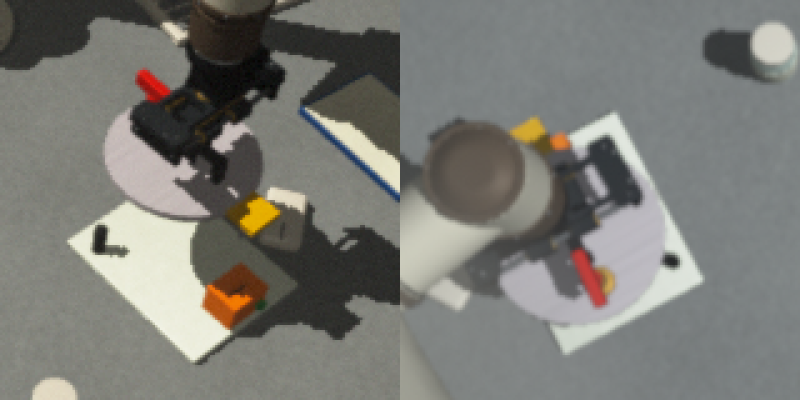

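The lid is level over the dock, with its tab just before the orange housing (scene crop (250,215)). Next I check the tab and tap against the vision bias, and refine the slot.

```bash
python3 - <<'E'
from h import *
r=lambda x:np.round(np.array(x)*1000,1)
print('tap',[r(x) for x in tri((389.8,154.2),(226.1,229.7))],r(onz('top',(226.1,229.7),.2887)),'mech 459 177.9')
S3=cv2.imread('pics/s3.png');h=cv2.cvtColor(S3,cv2.COLOR_BGR2HSV);m=cv2.inRange(h,(18,120,50),(36,255,255));m[:190]=0;m[225:]=0;m[:,:405]=0;m[:,460:]=0
c=max(cv2.findContours(m,0,1)[0],key=cv2.contourArea);rc=cv2.minAreaRect(c);M=cv2.moments(c);u=(M['m10']/M['m00'],M['m01']/M['m00']);print(rc,u,r(onz('scene',u,.2117)),'mech',521.65+107*.87,213.4+107*.493)
T3=cv2.imread('pics/t3.png');print('top yel edge')
S=cv2.imread('pics/scene0.png');T=cv2.imread('pics/top0.png')
print(S[228:250,412:438,2]);print(T[174:197,198:222,2])
E
```

```text
tap [array([459.8, 169.4, 287.9]), np.float64(3.0)] [460.1 170.7 288.7] mech 459 177.9
((431.0, 205.00001525878906), (15.55634880065918, 16.970561981201172), 45.0) (431.0, 205.48253968253965) [617.7 262.4 211.7] mech 614.74 266.151
top yel edge
[[222 221 220 217 217 219 219 223 221 230 234 237 236 236 237 236 236 235
  229 220 220 220 220 217 221 220]
 [223 222 222 221 217 221 225 230 233 236 237 236 236 236 235 234 237 237
  235 230 226 219 220 218 218 220]
 [226 225 221 222 219 223 228 234 236 237 235 237 236 233 209 188 235 239
  237 236 232 226 222 220 217 218]
 [224 225 224 223 226 231 235 236 237 236 235 238 233 212 168 146 213 238
  240 237 234 233 227 223 218 222]
 [225 225 225 229 234 236 236 236 236 236 235 231 198 162 123 107 171 220
  239 237 237 236 235 227 222 220]
 [226 226 231 234 236 235 236 237 235 232 214 175 136 106  91  96 163 210
  233 237 237 237 237 235 231 224]
 [227 231 236 236 237 237 236 235 232 208 168 131  99  87  75 110 195 230
  235 237 237 235 237 236 233 225]
 [204 200 228 236 236 236 236 222 178 148 118  96  88  81 144 215 231 235
  236 236 237 236 
[... 3167 characters left out ...]
14 157 199 215 216 209 211 215 217 218 219 218 218 216 213 202 188
  172 158 151 150 155 167]
 [ 94 102 135 179 209 216 216 218 218 218 218 217 216 213 201 188 173 159
  151 149 155 166 181 193]
 [ 94  95 114 157 199 215 217 218 218 217 215 212 202 188 173 159 151 150
  155 165 179 190 202 209]
 [ 95  95 102 134 178 209 217 217 216 212 201 188 174 159 151 150 154 165
  180 191 200 206 210 211]
 [113 103  99 112 151 195 212 211 201 188 172 159 151 150 154 165 178 190
  200 207 209 211 211 211]
 [157 134 119 117 133 170 189 186 171 159 151 150 154 165 177 188 198 205
  208 210 211 211 211 210]
 [189 174 166 158 142 150 162 161 154 149 150 163 177 189 197 203 206 209
  210 210 210 211 211 210]]
```

```bash
python3 -m creep '[[8,[0,0,-15],[0,0,-0.6]],[8,[0,0,-25],[0,0,-0.7]],[8,[0,0,-25],[0,0,0]],[8,[0,0,-20],[0,0,0]],[8,[0,0,-10],[0,0,0]],[8,[0,0,-8],[0,0,0]],[8,[0,0,0],[0,0,0]],[8,[0,0,0],[0,0,0]],[8,[0,0,0],[0,0,0]]]'
python3 - <<'E'
from h import *
r=lambda x:np.round(np.array(x)*1000,1)
s=env.sense();R=s['eef_rot'];p=s['ee_pos'];y=np.arctan2(R[1,1],R[0,1])+np.pi/2;print(p,np.degrees(y),R[:,2],s['wrist_force'])
T=eyes.snapshot('top');S=eyes.snapshot('scene');cv2.imwrite('pics/t4.png',T[:,:,::-1]);cv2.imwrite('pics/s4.png',S[:,:,::-1])
zt=p[2]-.0275+.012
h=cv2.cvtColor(S,cv2.COLOR_RGB2HSV);m=cv2.inRange(h,(18,120,50),(36,255,255));m[:200]=0;m[260:]=0;m[:,:400]=0;m[:,460:]=0
c=max(cv2.findContours(m,0,1)[0],key=cv2.contourArea);M=cv2.moments(c);u=(M['m10']/M['m00'],M['m01']/M['m00']);print(cv2.contourArea(c),u,r(onz('scene',u,zt)),'mech',r(p[:2]+.107*np.array([np.cos(y),np.sin(y)])))
print('slot scene',r(onz('scene',(424,234.7),.058)))
a=np.hstack([cv2.resize(S[190:270,380:460],(400,400),interpolation=3),cv2.resize(T[140:260,170:290],(400,400),interpolation=3)])
cv2.imwrite('pics/g4.png',a[:,:,::-1])
E
```

```text
time: 11.85
ee_pos: [0.523, 0.2153, 0.1261]
eef_rot: [[0.88, 0.474, 0.003], [0.474, -0.88, 0.002], [0.003, -0.0, -1.0]]
wrist_force: [1.0, -0.4, -5.4]
opening: 0.151
grip_force: 55.0
[0.52299815 0.21528736 0.12611197] 28.31060201463856 [ 0.00288307  0.00157622 -0.9999946 ] [ 1.02122944 -0.41644218 -5.43849162]
210.0 (424.4460317460317, 224.78333333333333) [616.2 262.3 110.6] mech [617.2 266. ]
slot scene [619.4 270.2  58. ]
```

View pics/g4.png

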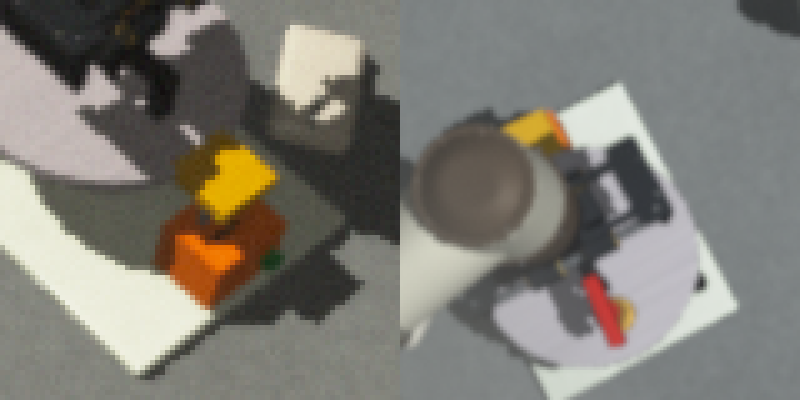

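In the scene crop the tongue under the tab (213,215) sits slightly before the slot (225,232). The tab measures (616,262) against the slot at (619,270) in the same view. I shift and re-measure relatively.

```bash
python3 -m creep '[[8,[2,6,0],[0,0,0]],[8,[0,0,0],[0,0,0]],[8,[0,0,0],[0,0,0]],[8,[0,0,0],[0,0,0]]]'
cat > m.py <<'E'
from h import *
r=lambda x:np.round(np.array(x)*1000,1)
s=env.sense();R=s['eef_rot'];p=s['ee_pos'];y=np.arctan2(R[1,1],R[0,1])+np.pi/2;print(p,np.degrees(y),s['wrist_force'],s['moment'])
T=eyes.snapshot('top');S=eyes.snapshot('scene');cv2.imwrite('pics/t5.png',T[:,:,::-1]);cv2.imwrite('pics/s5.png',S[:,:,::-1])
zt=p[2]-.0275+.012;U=np.array([np.cos(y),np.sin(y)])
print('mech tab',r(p[:2]+.107*U),'centre',r(p[:2]-.012*U))
for n,im,bx in(('scene',S,(400,200,460,260)),('top',T,(180,140,240,200))):
    h=cv2.cvtColor(im,cv2.COLOR_RGB2HSV);m=cv2.inRange(h,(18,120,50),(36,255,255));k=m*0;k[bx[1]:bx[3],bx[0]:bx[2]]=255;m&=k
    c=max(cv2.findContours(m,0,1)[0],key=cv2.contourArea);P=np.array([onz(n,q,zt)[:2]for q in c[:,0].astype(float)]);M=cv2.moments(c)
    uv=(M['m10']/M['m00'],M['m01']/M['m00']);a=P@U;b=P@[-U[1],U[0]];print(n,'tab',cv2.contourArea(c),r(onz(n,uv,zt)),'along',r((a.min(),a.max())),'perp',r((b.min(),b.max())))
    h0=cv2.inRange(h,(3,150,60),(17,255,255));k=m*0;k[bx[1]:bx[3],bx[0]:bx[2]]=255;h0&=k
    q=np.argwhere(h0)[:,::-1].astype(float);P=np.array([onz(n,z,.058)[:2] for z in q]) if len(q) else np.zeros((1,2));print(' org perp',r(((P@[-U[1],U[0]]).min(),(P@[-U[1],U[0]]).max())),'along',r(((P@U).min(),(P@U).max())))
    # disc
    m=((h[...,1]<45)&(h[...,2]>60)&(h[...,2]<250)).astype('uint8')
for nm,w in(('slot top',(.6159,.2674)),('slot sc',(.6194,.2702)),('plate',(.5353,.2251))): print(nm,'along',r(np.dot(w,U)),'perp',r(np.dot(w,[-U[1],U[0]])))
w=p[:2]+.107*U;print('mech along',r(w@U),'perp',r(w@[-U[1],U[0]]))
E
python3 m.py
```

```text
time: 12.28
ee_pos: [0.5238, 0.221, 0.1247]
eef_rot: [[0.88, 0.474, 0.0], [0.474, -0.88, 0.0], [0.0, -0.0, -1.0]]
wrist_force: [0.3, -0.3, -6.7]
opening: 0.151
grip_force: 55.0
[0.52381821 0.22097808 0.12465224] 28.315038988205977 [ 0.28117816 -0.25509566 -6.69752504] [-0.03963163 -0.06456119 -0.01166166]
mech tab [618.  271.7] centre [513.3 215.3]
scene tab 187.0 [619.6 268.9 109.2] along [649.5 696. ] perp [-87.3 -28.1]
 org perp [-110.5  -21.4] along [649.7 711.9]
top tab 113.0 [624.2 261.3 109.2] along [644.1 691.2] perp [-83.  -41.6]
 org perp [-87.2 -74.6] along [660.2 694.5]
slot top along 669.0 perp -56.7
slot sc along 673.5 perp -55.9
plate along 578.0 perp -55.7
mech along 673.0 perp -53.9
```

Both views agree that the tongue is about 1 mm off the slot centre, within the fit. I nudge and lower it.

```bash
python3 -m creep '[[8,[-0.5,1,0],[0,0,0]],[8,[0,0,-4],[0,0,0]],[8,[0,0,-4],[0,0,0]],[8,[0,0,-3],[0,0,0]],[8,[0,0,-3],[0,0,0]],[8,[0,0,0],[0,0,0]]]'
python3 -m creep '[[8,[0,0,-3],[0,0,0]],[8,[0,0,0],[0,0,0]]]'
python3 -m creep '[[8,[0,0,-3],[0,0,0]],[8,[0,0,0],[0,0,0]]]'
python3 -c "
from h import *
s=env.sense();print(s['ee_pos'],s['moment'],s['wrist_force'])"
```

```text
time: 12.88
ee_pos: [0.5228, 0.2214, 0.1095]
eef_rot: [[0.881, 0.474, -0.002], [0.474, -0.881, -0.001], [-0.002, 0.0, -1.0]]
wrist_force: [-0.6, -0.6, -7.3]
opening: 0.157
grip_force: 55.0
time: 13.05
ee_pos: [0.5232, 0.2217, 0.107]
eef_rot: [[0.881, 0.474, -0.001], [0.474, -0.881, -0.0], [-0.001, 0.0, -1.0]]
wrist_force: [0.4, -1.4, -6.9]
opening: 0.151
grip_force: 55.0
time: 13.22
ee_pos: [0.5231, 0.2217, 0.1041]
eef_rot: [[0.881, 0.474, -0.001], [0.474, -0.881, -0.0], [-0.001, -0.0, -1.0]]
wrist_force: [0.4, 0.3, -5.9]
opening: 0.15
grip_force: 55.0
[0.52312511 0.22166205 0.10406508] [-0.06455246 -0.01300992  0.0572224 ] [ 0.40412972  0.28219193 -5.86965349]
```

The tongue is 9 mm below the mouth with no contact force, so it's in the slot. I continue down.

```bash
python3 -m creep '[[8,[0,0,-4],[0,0,0]],[8,[0,0,-4],[0,0,0]],[8,[0,0,0],[0,0,0]]]'
python3 -m creep '[[8,[0,0,-3],[0,0,0]],[8,[0,0,-3],[0,0,0]],[8,[0,0,0],[0,0,0]]]'
python3 -m creep '[[8,[0,0,-2],[0,0,0]],[8,[0,0,-2],[0,0,0]],[8,[0,0,0],[0,0,0]]]'
python3 -c "
from h import *
s=env.sense();print(s['ee_pos'],s['moment'],s['wrist_force'])"
```

```text
time: 13.47
ee_pos: [0.5229, 0.2215, 0.0955]
eef_rot: [[0.881, 0.474, -0.001], [0.474, -0.881, -0.001], [-0.001, -0.0, -1.0]]
wrist_force: [-0.1, 0.1, -6.8]
opening: 0.155
grip_force: 55.0
time: 13.72
ee_pos: [0.5232, 0.2215, 0.0907]
eef_rot: [[0.88, 0.474, -0.0], [0.474, -0.88, -0.0], [-0.0, 0.0, -1.0]]
wrist_force: [-3.1, -1.9, 0.2]
opening: 0.148
grip_force: 55.0
time: 13.97
ee_pos: [0.5238, 0.2218, 0.0872]
eef_rot: [[0.88, 0.474, 0.001], [0.474, -0.88, 0.0], [0.001, 0.0, -1.0]]
wrist_force: [-1.6, -2.2, 1.9]
opening: 0.154
grip_force: 55.0
[0.52383683 0.22183132 0.08716043] [-0.5229472   0.34459737  0.00452573] [-1.62058458 -2.18009809  1.89202374]
```

```bash
python3 -m creep '[[8,[0,0,-1.5],[0,0,0]],[8,[0,0,-1],[0,0,0]],[8,[0,0,0],[0,0,0]]]'
python3 -m creep '[[8,[0,0,-1],[0,0,0]],[8,[0,0,0],[0,0,0]]]'
python3 -c "
from h import *
s=env.sense();print(s['ee_pos'],s['moment'],s['wrist_force'])"
```

```text
time: 14.22
ee_pos: [0.5248, 0.2224, 0.0857]
eef_rot: [[0.88, 0.475, 0.003], [0.475, -0.88, 0.001], [0.003, 0.001, -1.0]]
wrist_force: [-1.5, -2.4, 6.2]
opening: 0.154
grip_force: 55.0
time: 14.38
ee_pos: [0.5252, 0.2225, 0.0853]
eef_rot: [[0.88, 0.475, 0.004], [0.475, -0.88, 0.001], [0.004, 0.001, -1.0]]
wrist_force: [-1.6, -2.1, 7.6]
opening: 0.154
grip_force: 55.0
[0.52518689 0.22253663 0.08529198] [-0.64389474  0.4916003  -0.02189572] [-1.57099884 -2.13954261  7.63607858]
```

```bash
python3 -m creep '[[55,[0,0,0],[0,0,0]],[55,[0,0,0],[0,0,0]],[55,[0,0,0],[0,0,0]],[55,[0,0,0],[0,0,0]],[55,[0,0,0],[0,0,0]],[55,[0,0,0],[0,0,0]],[55,[0,0,20],[0,0,0]],[55,[0,0,25],[0,0,0]],[20,[0,0,25],[0,0,0]],[0,[0,0,20],[0,0,0]],[0,[0,0,0],[0,0,0]],[0,[0,0,0],[0,0,0]]]'
python3 -m creep '[[0,[24,12.8,0],[0,0,0]],[0,[24,12.8,0],[0,0,0]],[0,[24,12.8,0],[0,0,0]],[0,[22,12,0],[0,0,0]],[0,[0,0,0],[0,0,0]],[0,[0,0,-30],[0,0,0]],[0,[0,0,-30],[0,0,0]],[0,[0,0,-20],[0,0,0]],[0,[0,0,0],[0,0,0]],[0,[0,0,0],[0,0,0]],[0,[0,0,0],[0,0,0]]]' 20
python3 -c "
from h import *
s=env.sense();R=s['eef_rot'];print(s['ee_pos'],s['joints'],s['opening'],s['wrist_force'])
S=eyes.snapshot('scene');T=eyes.snapshot('top');a=np.hstack([cv2.resize(S[170:270,360:460],(400,400),interpolation=3),cv2.resize(T[140:260,170:290],(400,400),interpolation=3)])
cv2.imwrite('pics/g6.png',a[:,:,::-1])"
```

```text
time: 15.38
ee_pos: [0.5238, 0.2222, 0.1742]
eef_rot: [[0.88, 0.474, 0.002], [0.474, -0.88, 0.002], [0.003, -0.001, -1.0]]
wrist_force: [-1.8, -0.4, -1.4]
opening: 0.414
grip_force: 0.0
time: 16.3
ee_pos: [0.618, 0.2724, 0.094]
eef_rot: [[0.88, 0.475, 0.002], [0.475, -0.88, 0.0], [0.001, 0.0, -1.0]]
wrist_force: [-0.4, 0.3, 0.4]
opening: 0.007
grip_force: 0.0
[0.6179637  0.27243308 0.09401488] [ 6.54431101e-01  5.71563521e-01 -2.03608545e-02  8.36820788e-04
 -9.77480132e-01  1.41034997e+00] 0.007177980267007611 [-0.39586323  0.29776728  0.40905727]
```

View pics/g6.png

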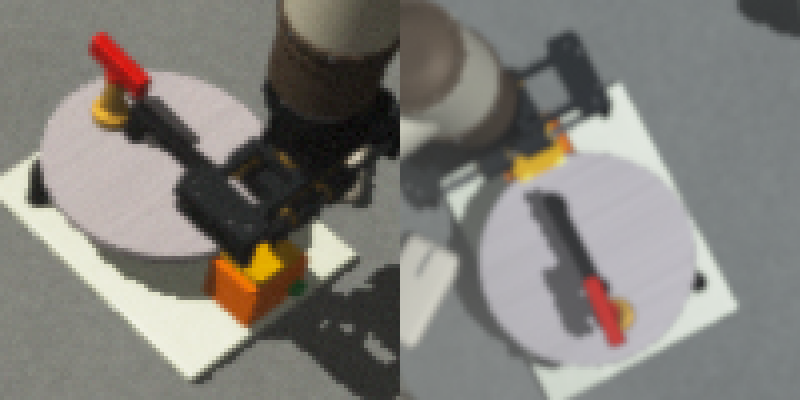

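The lid lies on the dock with the yellow tab on the orange housing (265,262), the fingers above it. Now I press the tab.

```bash
python3 -m creep '[[0,[0,0,-10],[0,0,0]],[0,[0,0,-7],[0,0,0]],[0,[0,0,-3],[0,0,0]],[0,[0,0,0],[0,0,0]]]'
python3 -m creep '[[0,[0,0,-2],[0,0,0]],[0,[0,0,-1],[0,0,0]],[0,[0,0,0],[0,0,0]]]'
python3 -m creep '[[0,[0,0,-1.5],[0,0,0]],[0,[0,0,0],[0,0,0]]]'
python3 -m creep '[[0,[0,0,-1],[0,0,0]],[0,[0,0,0],[0,0,0]]]'
```

```text
time: 16.73
ee_pos: [0.6169, 0.2719, 0.0721]
eef_rot: [[0.881, 0.474, -0.001], [0.474, -0.881, -0.001], [-0.002, 0.0, -1.0]]
wrist_force: [0.1, -0.2, 0.0]
opening: 0.008
grip_force: 0.0
time: 16.98
ee_pos: [0.6176, 0.2723, 0.0707]
eef_rot: [[0.88, 0.474, 0.001], [0.474, -0.88, 0.0], [0.001, 0.0, -1.0]]
wrist_force: [-0.2, -0.3, 3.1]
opening: 0.005
grip_force: 1.5
time: 17.15
ee_pos: [0.6177, 0.2723, 0.0705]
eef_rot: [[0.88, 0.475, 0.001], [0.475, -0.88, 0.0], [0.001, 0.001, -1.0]]
wrist_force: [-2.1, -1.5, 8.3]
opening: 0.005
grip_force: 4.1
time: 17.32
ee_pos: [0.6177, 0.2723, 0.0705]
eef_rot: [[0.88, 0.475, 0.002], [0.475, -0.88, 0.0], [0.001, 0.001, -1.0]]
wrist_force: [-4.5, -1.5, 11.9]
opening: 0.004
grip_force: 5.9
```

```bash
python3 -m creep '[[0,[0,0,-2],[0,0,0]],[0,[0,0,0],[0,0,0]]]'
python3 -m creep '[[0,[0,0,-1.5],[0,0,0]],[0,[0,0,0],[0,0,0]],[0,[0,0,0],[0,0,0]]]'
```

```text
time: 17.48
ee_pos: [0.6177, 0.2723, 0.0704]
eef_rot: [[0.88, 0.475, 0.002], [0.475, -0.88, -0.0], [0.002, 0.001, -1.0]]
wrist_force: [-7.1, -1.4, 18.8]
opening: 0.005
grip_force: 9.5
time: 17.73
ee_pos: [0.6177, 0.2723, 0.0704]
eef_rot: [[0.88, 0.476, 0.003], [0.476, -0.88, 0.0], [0.003, 0.001, -1.0]]
wrist_force: [-9.2, -1.6, 23.8]
opening: 0.008
grip_force: 12.1
```

Under 24 N it no longer moves, so the tab is home at z = 70 mm. I retreat and take a final look.

```bash
python3 -m creep '[[0,[0,0,10],[0,0,0]],[0,[0,0,30],[0,0,0]],[0,[0,0,40],[0,0,0]],[0,[0,0,40],[0,0,0]],[0,[0,0,40],[0,0,0]],[0,[-15,38,0],[0,0,0]],[0,[-15,38,0],[0,0,0]],[0,[-15,38,0],[0,0,0]],[0,[-15,38,0],[0,0,0]],[0,[0,0,0],[0,0,0]],[0,[0,0,0],[0,0,0]],[0,[0,0,0],[0,0,0]]]'
python3 -c "
from h import *
S=eyes.snapshot('scene');T=eyes.snapshot('top');a=np.hstack([cv2.resize(S[170:270,360:460],(400,400),interpolation=3),cv2.resize(T[120:280,170:330],(400,400),interpolation=3)])
cv2.imwrite('pics/g7.png',a[:,:,::-1])
for n,im,bx in(('scene',S,(380,200,460,260)),('top',T,(180,140,240,200))):
  for b in blobs(im,'yel',bx): print(n,b[0],b[1],onz(n,b[0],.07))"
```

```text
time: 18.73
ee_pos: [0.5571, 0.4241, 0.2234]
eef_rot: [[0.88, 0.474, -0.001], [0.474, -0.88, -0.001], [-0.001, 0.0, -1.0]]
wrist_force: [-0.5, -0.4, 0.2]
opening: 0.009
grip_force: 0.0
scene (424.76502732240436, 232.9344262295082) 183.0 [0.62072909 0.26995869 0.07      ]
top (208.1952380952381, 183.09047619047618) 210.0 [0.61873477 0.27004837 0.07      ]
```

View pics/g7.png

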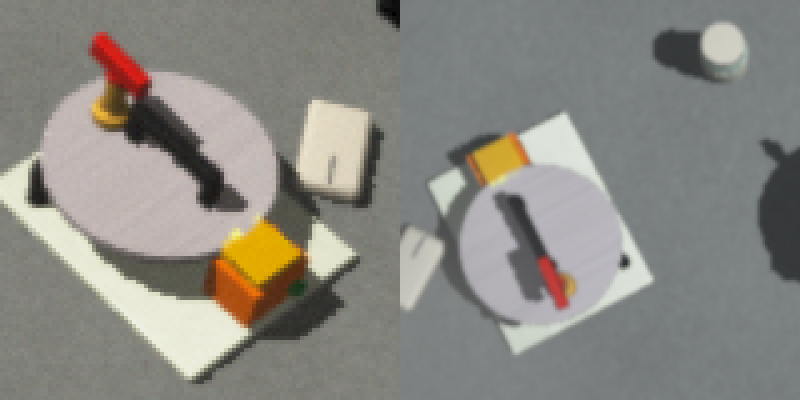

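The lid lies level on the dock with its tab flush on the orange housing (scene crop (263,252)). The tap is still open, the jar and mouse are undisturbed, and the robot is clear.

```bash
python3 -c "
from rig import env
print(env.finish_job())"
```

```text
the job is handed in; nothing more can be done
None
```

The job is handed in: I turned the vent tap open to its stop, lifted the lid off and parked it level on the dock, and pressed the tongue into the switch slot until it stopped moving under 24 N, at about 19 s of the 58 s allowed (the hand-in gave no verdict).

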